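# Slide the spice tin into the corner of the sloped spice board

## Task

Put the spice tin away on the sloped wooden spice board: set it down flat (do not drop it) on the upper half of the slope, long side pointing up the slope, and let go so that it slides down by itself onto the front lip. Then push it gently sideways along the lip until it is snug in the corner against the steel end stop, without shifting the stop, which is held only by friction. Leave the other kitchen things where they are.

Things in the scene. Friction and masses are not known exactly. Their poses are not given: they have to be found in the camera images.
- tin_center (a point): Centre (half-way up) of the closed metal spice tin, 64 x 44 x 38 mm tall, 0.17 to 0.35 kg, on the counter. x: its long side, y: its 44 mm side, z: its top. On the board it is slippery (friction 0.2 to 0.3): let go, it slides down the slope by itself, but along the lip it stays put unless pushed (about 1 N). In the corner it is at ledge x 32, z 19 mm, 22 mm short of the stop's face.
- ledge: Sloping wooden board, 260 mm along y, from x = 0 to 170 mm. Origin: on its upper surface, at the inner face of the front lip, mid-length. Frame tilted with the board: x straight up the slope (rises 24 degrees, away from the robot), y along the lip towards the end stop (about 8 degrees down), z out of the surface. The lip is 16 mm high, 6 mm thick (x -6 to 0). No other rims.
- stop_rail (a point): Point on the board (ledge x 32, y 60, z 0 mm; axes as the ledge): innermost setting of the end stop, an upright steel sheet facing -y, 6 mm thick, 50 mm tall, ledge x 5 to 115 mm. Its face stands anywhere from this point to 30 mm further along y, not reported: feel for it or look. Held by friction: it slips if pushed with over about 14 N.
- bowl: Terracotta bowl, 120 mm across, 50 mm tall, open; origin at the centre of its foot. To be left alone.
- keeper: Closed plastic food keeper, 106 x 146 mm, 55 mm tall; origin at the centre of its underside. To be left alone.
- tongs: Stainless tongs lying on the counter, 240 mm long along their x axis, 50 mm wide, 16 mm tall; origin near the middle, at counter level. To be left alone.
- brush: Basting brush (wooden handle, flat dark silicone head) lying on the counter, 200 mm long along its x axis, 36 mm wide, 12 mm tall; origin near the middle, at counter level. To be left alone.
Not all that is in view belongs to the job. What is shaped like the part that bears tin_center but turquoise or yellow is not meant.

How it is judged (in metres and radians):
On the way:
1. the tin has been let go on the slope, on the board, well above the lip (x of tin_center in the frame of ledge between 0.05 and 0.17 m and z of tin_center in the frame of ledge between 0.015 and 0.031 m and y of tin_center in the frame of ledge between -0.13 and 0.09 m and contact force between the fingers and tin below 0.5 N), for 0.02 s.
At the end, for the whole second after the job is handed in: The tin lies flat on the board at rest with its short end on the front lip (within 2.5 mm) and its long side against the end stop (within 2 mm), square in the corner within 4 degrees, with the stop where it was set (x of tin_center in the frame of ledge between 0.03 and 0.0345 m and y of tin_center in the frame of stop_face between -0.024 and -0.0195 m and z of tin_center in the frame of ledge between 0.016 and 0.022 m and angle between the x axis of tin_center and the x axis of ledge, either way round below 0.07 rad and angle between the z axis of tin_center and the z axis of ledge, either way round below 0.07 rad and linear speed of tin below 0.01 m/s); the robot touches nothing.
It fails at once if the end stop was shoved more than 2 mm out of its setting (distance of stop_face from where it was at the start of the episode above 0.002 m).
It fails at once if the tin was dropped: let go in the air, more than about 2 cm above the slope (contact force between anything else and tin below 0.01 N and height (world z) of tin_center above 0.06 m and z of tin_center in the frame of ledge above 0.04 m).
It fails at once if the bowl, keeper, tongs or brush was moved more than 2 cm (distance of any of bowl, keeper, tongs, brush from where it was at the start of the episode above 0.02 m).
It also fails if it takes over 58 s, if anything falls off the work surface, if the arm or the gripper's body presses on something with over 40 N, if the wrist force passes 120 N, or if a joint passes its speed limit or range.

## Robot

A 6-joint arm with a two-finger parallel gripper is mounted at the origin on the work surface. World frame = base frame: x ahead of the robot, y to its left, z up, the work surface at z = 0. Lengths are in mm, angles in rad, forces in N, time in s.
With the tool pointing down it reaches from about 350 to 875 mm from the base axis. Payload 4.2 kg.
Tool frame: the origin (TCP) lies midway between the tips of the shut fingers; the grasp point (between the pads) lies 19 mm behind it; z points along the fingers, y is the line along which they close (so a half turn about z gives the same grasp; the last joint's range is limited). The gripper opens to 85 mm and grips with 20 to 120 N. Pads are 22 mm wide; open, the fingers measure 114 mm over their backs; the gripper's body (76 mm by 85 mm) begins 54 mm behind the grasp point. The pads swing forward as they close: fully open they stand 13 mm farther back than shut.
Start: joints at [1.534, 0.385, 0.008, 0, -1.194, -0.259], TCP at [182.158, 597.844, 196.012] pointing down, gripper open.
Joint ranges: [-3.14, 3.14], [-1.21, 2.06], [-1.07, 1.41], [-3.16, 2.05], [-2.99, -0.16], [-3.1, 3.1]. Speed limits (rad/s): [2.79, 2.79, 3.14, 3.14, 3.14, 3.14].

## Interface

Orientations are given as a unit quaternion [x, y, z, w].
In Python, from bench import bot gives the robot as it stands. The module is installed in compiled form; this text tells all that it offers.
- The arm moves only by the tool jog_arm, never from a script. Its argument "steps" is a list of rows, each an object with "hand": the opening, from -1 (shut) to 1 (fully open); "xyz": the shift along the tool's x, y, z normalised to -1 to 1, where 1 is 0.1 m, a list of three; "delta_rot": the turn, a rotation vector about the tool's x, y, z normalised to -1 to 1, where 1 is 60 degrees, a list of three. In form: [{"hand": hand, "xyz": [tx, ty, tz], "delta_rot": [rx, ry, rz]}, ...]. A call has 1 to 10 rows; each row is the pose to reach, as a shift and turn from the pose commanded when the call began, along the tool's axes at that moment; what a row does not reach only later rows make up. A row lasts 1/12 s, in which the tool goes at most 41.7 mm and 7.16 degrees, less where a joint would pass 70% of its speed; a pose out of reach is approached as far as the arm can. A call with a number of a shift or a turn outside -1 to 1 is refused whole. A call with a gripper value outside its range is refused whole. The fingers move at their own pace and stop on an object; "squeeze" is the grip in N (left out, the last holds). Time passes only in rows, so rows that repeat a pose let the fingers close. It gives the time, the measured TCP pose, the force, the opening and the grip force at its end, in the units of the state.
- bot.get_state(): the state, without advancing time (a new reading comes with each control period).
- bot.get_image(name): name is "scene" or "top" or "wrist"; returns the picture (420x560x3 uint8, red, green, blue); there is no depth.
- bot.camera_info(name): a dict with "fx", "fy", "cx", "cy" (pixels), "R" (3x3) and "t" (3): a world point X has camera coordinates R X + t. Camera axes: x right, y down, z forward; pixel columns grow to the right and rows downward; lengths in mm; the calibration is good to about 2 mm. The wrist camera is an equidistant fisheye: a pixel r from the principal point sees the ray r / f radians off the axis. A picture is of the moment at which its call begins: read the wrist's pose just before it. camera_info takes no time and is no camera call; for the wrist camera it gives the pose at the moment of the call.
- bot.finish_job(): hands the job in; it is judged then, once.
The state is a dict: "time_s": time; "joint_positions": joint angles; "joint_velocities": joint speeds; "effort": joint torques, N m; "tcp_pos": TCP position; "orientation": TCP orientation; "ft_force": force on the tool from outside, world axes, zero at the start; "moment": the same for the moment, N m; "opening": finger opening in mm; "grasp_force": force on a finger pad.
Only numpy, scipy, OpenCV 4.12 (cv2) and the standard library are available. Lean on these libraries where they do the work, as an engineer would, in place of code of your own. Each camera call takes 0.05 s, during which the arm holds its last target. There are 200 camera calls.

## Working session

There is one attempt and no reset: what is moved stays moved. The work goes in short steps, Python scripts to look and compute and a tool call to move; the robot and the scene stay as the last step left them, time stands still between calls to the robot, and variables do not carry over. Pictures are saved under pics/ and viewed, at most 10 in all, crops included, and the job is handed in when it is done.

Besides the shell and the picture viewer there is one more tool, called after ">>>" in YAML: its name, and indented under it one key for each argument. jog_arm: Moves the arm, as the interface text tells. Its arguments: {"type":"object","properties":{"steps":{"type":"array"},"squeeze":{"type":"number"}},"required":["steps"]}

```bash
mkdir -p pics; python3 - <<'E'
from bench import bot
import cv2
s=bot.get_state(); print(s['tcp_pos'],s['orientation'],s['opening'])
for n in ['scene','top']:
    cv2.imwrite(f'pics/{n}0.png',bot.get_image(n)[:,:,::-1])
    c=bot.camera_info(n); print(n,c)
E
```

```text
[181.98542406 597.22499007 194.90613663] [ 9.89068099e-01 -1.47455396e-01 -1.22894705e-04  1.08964301e-03] 85.38479276168424
scene {'fx': 405.6481098537867, 'fy': 405.6481098537867, 'cx': 277.94682852494844, 'cy': 210.35712094284082, 'R': array([[-0.05602869,  0.99838376,  0.00952149],
       [ 0.85259401,  0.05280528, -0.51989909],
       [-0.51956159, -0.0210113 , -0.85417462]]), 't': array([  19.81033769, -446.42444807, 1530.75485945])}
top {'fx': 473.5176148816767, 'fy': 473.5176148816767, 'cx': 277.36927092561746, 'cy': 213.04265558568088, 'R': array([[-0.00385717, -0.99983744,  0.01761275],
       [-0.99710278,  0.00250739, -0.07602469],
       [ 0.07596817, -0.01785496, -0.99695037]]), 't': array([   3.01974926,  547.52809186, 1208.18133461])}
```

View pics/top0.png

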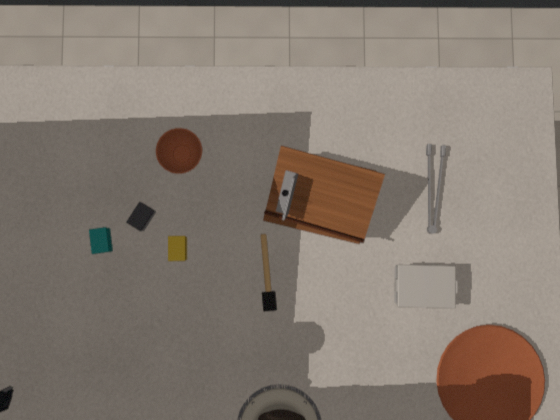

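View pics/scene0.png

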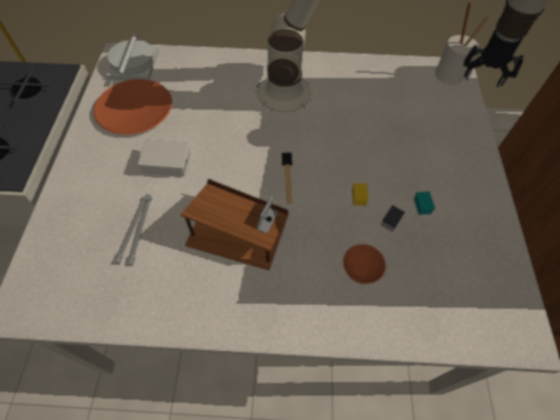

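The top view shows the dark tin at about (141,216), the board with corners near (282,147), (383,173), (362,243) and (265,218), and the stop at about (287,195). I'll enlarge these.

```bash
python3 - <<'E'
import cv2,numpy as np
a=cv2.imread('pics/top0.png')
b=cv2.resize(a[140:250,255:390],None,fx=5,fy=5,interpolation=cv2.INTER_CUBIC)
c=cv2.resize(a[195:240,120:163],None,fx=3,fy=3,interpolation=cv2.INTER_CUBIC)
b=np.clip(b*1.6,0,255).astype(np.uint8); c=np.clip(c*2.5,0,255).astype(np.uint8)
o=np.zeros((550,800,3),np.uint8); o[:,:675]=b; c=cv2.resize(c,(125,131)); o[:131,675:]=c
cv2.imwrite('pics/crop1.png',o)
E
```

```text
(no output)
```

View pics/crop1.png

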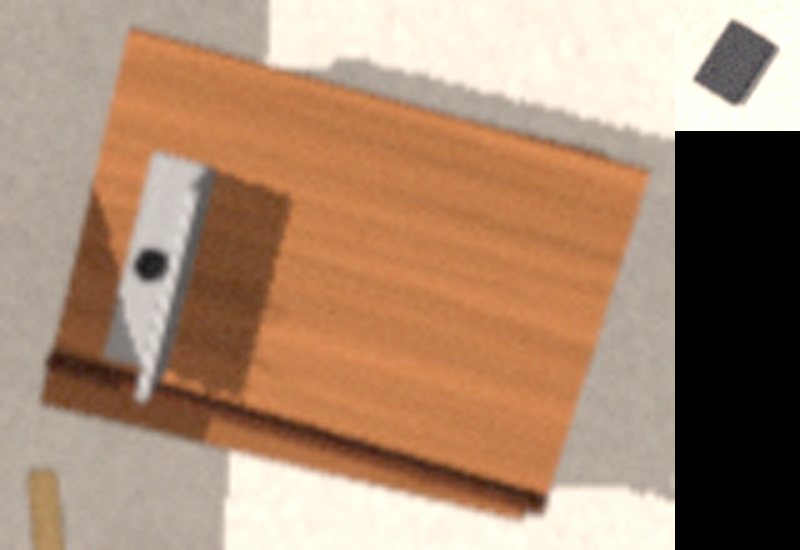

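The crop shows the board's upper corners at crop (132,30) and (650,172). The dark lip line runs from (50,362) to (545,502). The top edge of the stop's face runs about (210,170) to (150,400), and the tin is in the inset. Next I'll enlarge the scene view.

```bash
python3 - <<'E'
import cv2,numpy as np
a=cv2.imread('pics/scene0.png')
b=cv2.resize(a[175:272,178:294],None,fx=5,fy=5,interpolation=cv2.INTER_CUBIC)
c=cv2.resize(a[198:238,375:415],None,fx=5,fy=5,interpolation=cv2.INTER_CUBIC)
o=np.zeros((485,780,3),np.uint8); o[:,:580]=np.clip(b*1.6,0,255); o[:200,580:]=np.clip(c*2.5,0,255)
cv2.imwrite('pics/crop2.png',o)
E
```

```text
(no output)
```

View pics/crop2.png

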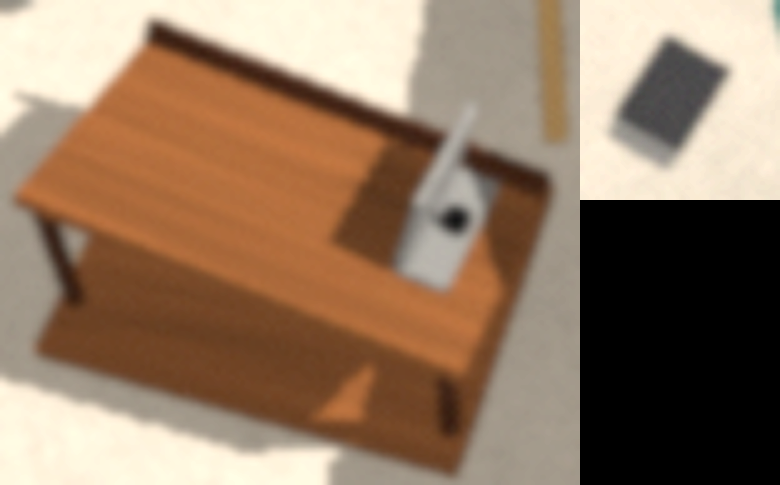

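The scene crop shows the board's upper corners at crop (17,198) and (460,372), and the lip's base line from (150,42) to (545,193). The stop's top edge runs (472,105) to (418,205). The tin's top corners are in the inset.

```bash
cat > h.py <<'E'
import numpy as np
from scipy.optimize import least_squares
from scipy.spatial.transform import Rotation as Ro
def proj(c,X):
    p=np.atleast_2d(X)@np.array(c['R']).T+np.array(c['t'])
    return np.c_[c['fx']*p[:,0]/p[:,2]+c['cx'],c['fy']*p[:,1]/p[:,2]+c['cy']]
def ledgeR(yaw,roll=8,pitch=24):
    # x axis rises 24deg, y axis falls 8deg
    x=np.array([np.cos(np.radians(pitch)),0,np.sin(np.radians(pitch))])
    yz=-np.sin(np.radians(roll)); yx=-x[2]*yz/x[0]; yy=np.sqrt(1-yz**2-yx**2)
    y=np.array([yx,yy,yz]); R=np.c_[x,y,np.cross(x,y)]
    return Ro.from_euler('z',yaw).as_matrix()@R
E
python3 - <<'E'
from h import *
from bench import bot
T=bot.camera_info('top');S=bot.camera_info('scene')
def px(l,s,o): return (np.array(l,float)+.5)/s-.5+np.array(o)
bt=px([[132,30],[650,172],[50,362],[545,502]],5,(255,140)); Bt=np.array([[170,130,0],[170,-130,0],[-3,130,16],[-3,-130,16.]])
bs=px([[17,198],[460,372],[152,20],[552,178],[150,42],[545,193]],5,(178,175)); Bs=np.array([[170,-130,0],[170,130,0],[-6,-130,16],[-6,130,16],[0,-130,0],[0,130,0.]])
def f(p):
    R=ledgeR(p[3],p[4]); return np.r_[(proj(T,Bt@R.T+p[:3])-bt).ravel(),(proj(S,Bs@R.T+p[:3])-bs).ravel(),p[4]-8]
r=least_squares(f,[500,0,80,-.25,8]);print('ledge',r.x,r.fun.round(1));p=r.x
R=ledgeR(p[3],p[4]);print(R.round(3))
tt=px(np.array([[735,20],[777,46],[739,103],[695,80]])-[675,0],2.91,(120,195)); 
ts=px(np.array([[668,35],[730,70],[684,153],[620,115]])-[580,0],5,(375,198))
K=np.array([[1,1],[1,-1],[-1,-1],[-1,1]])*[32,22]
def g(q,sw=0):
    c,s=np.cos(q[2]),np.sin(q[2]);P=K@np.array([[c,s],[-s,c]])+q[:2];P=np.c_[P,[38]*4]
    from scipy.spatial.distance import cdist
    return np.r_[cdist(tt,proj(T,P)).min(1),cdist(ts,proj(S,P)).min(1)]
best=min((least_squares(g,[500,290,a]) for a in np.arange(0,3.14,.3)),key=lambda r:r.cost)
print('tin',best.x,best.fun.round(1))
for y in (60,75,90):
    X=np.array([[5,y,50],[115,y,50],[5,y,0],[115,y,0]])@R.T+p[:3]
    print(y,((proj(T,X)-[255,140])*5).round().tolist(),((proj(S,X)-[178,175])*5).round().tolist())
np.save('ledge.npy',p)
E
```

```text
ledge [ 5.18884150e+02 -8.94607115e+01  4.94827927e+01 -2.43637107e-01
  7.06456282e+00] [-1.3 -0.3 -0.8 -0.1 -1.6 -0.1 -0.8  1.3 -1.1 -0.5 -0.1  0.3 -0.7 -0.4
 -0.5 -0.7 -1.9  0.4 -1.1  1.4 -0.9]
[[ 0.887  0.292 -0.359]
 [-0.22   0.948  0.228]
 [ 0.407 -0.123  0.905]]
tin [541.67970686 352.10527602  -0.54435991] [2.  1.9 1.4 1.2 1.7 0.9 1.9 2.2]
60 [[163.0, 405.0], [216.0, 193.0], [181.0, 375.0], [233.0, 171.0]] [[447.0, 94.0], [388.0, 196.0], [427.0, 160.0], [368.0, 264.0]]
75 [[133.0, 396.0], [186.0, 185.0], [153.0, 366.0], [204.0, 163.0]] [[471.0, 103.0], [414.0, 206.0], [450.0, 169.0], [393.0, 274.0]]
90 [[104.0, 387.0], [156.0, 176.0], [125.0, 358.0], [175.0, 155.0]] [[495.0, 113.0], [440.0, 216.0], [473.0, 178.0], [418.0, 284.0]]
```

The ledge is at about (519,-89,49) with yaw -0.244. The tin is at about (542,352) with yaw -0.544, and the stop's face is at y≈68. I'll move above the tin now: about +416 mm along tool x and +129 mm along tool y.

>>> jog_arm:
  steps:
    - {"hand": 1,"xyz": [0.4,0.12,0],"delta_rot": [0,0,0]}
    - {"hand": 1,"xyz": [0.7,0.22,0],"delta_rot": [0,0,0]}
    - {"hand": 1,"xyz": [1,0.32,0],"delta_rot": [0,0,0]}
    - {"hand": 1,"xyz": [1,0.32,0],"delta_rot": [0,0,0]}

```text
time_s: 0.43
tcp_pos: [271.5, 534.8, 195.6]
orientation: [0.989, -0.15, 0.0, 0.001]
ft_force: [-0.1, 0.0, 0.2]
opening: 85.2
grasp_force: 0.0
```

>>> jog_arm:
  steps:
    - {"hand": 1,"xyz": [0.4,0.12,0],"delta_rot": [0,0,0.1]}
    - {"hand": 1,"xyz": [0.7,0.22,0],"delta_rot": [0,0,0.2]}
    - {"hand": 1,"xyz": [1,0.32,0],"delta_rot": [0,0,0.237]}
    - {"hand": 1,"xyz": [1,0.32,0],"delta_rot": [0,0,0.237]}

```text
time_s: 0.77
tcp_pos: [357.8, 475.2, 195.5]
orientation: [0.962, -0.272, 0.0, 0.001]
ft_force: [0.0, 0.1, -0.4]
opening: 85.4
grasp_force: 0.0
```

>>> jog_arm:
  steps:
    - {"hand": 1,"xyz": [0.4,0.03,0],"delta_rot": [0,0,0]}
    - {"hand": 1,"xyz": [0.7,0.05,0],"delta_rot": [0,0,0]}
    - {"hand": 1,"xyz": [1,0.08,0],"delta_rot": [0,0,0]}
    - {"hand": 1,"xyz": [1,0.08,0],"delta_rot": [0,0,0]}

```text
time_s: 1.1
tcp_pos: [438.9, 417.0, 195.4]
orientation: [0.963, -0.271, 0.0, 0.001]
ft_force: [-0.4, 0.3, 0.3]
opening: 85.2
grasp_force: 0.0
```

```bash
cat >> h.py <<'E'
def tool(bot,pos,R):
    s=bot.get_state(); Rc=Ro.from_quat(s['orientation']).as_matrix()
    d=Rc.T@(np.array(pos)-s['tcp_pos']); w=Ro.from_matrix(Rc.T@R).as_rotvec()
    print('t',s['time_s'],'tcp',s['tcp_pos'].round(1),'open',round(s['opening'],1),'F',np.round(s['ft_force'],1),'grip',s['grasp_force'])
    print('xyz',(d/100).round(3),'rot',(w/np.radians(60)).round(3))
def down(yaw): # tool x at yaw, z down
    return Ro.from_euler('z',yaw).as_matrix()@np.diag([1,-1,-1.])
E
python3 - <<'E'
from h import *
from bench import bot
tool(bot,[541.7,352.1,130],down(-.544))
E
```

```text
t 1.1 tcp [438.9 417.  195.4] open 85.2 F [-0.4  0.3  0.3] grip 0.0
xyz [1.215 0.017 0.654] rot [ 0.002 -0.001 -0.004]
```

>>> jog_arm:
  steps:
    - {"hand": 1,"xyz": [0.35,0,0.1],"delta_rot": [0,0,0]}
    - {"hand": 1,"xyz": [0.7,0,0.3],"delta_rot": [0,0,0]}
    - {"hand": 1,"xyz": [1,0.02,0.5],"delta_rot": [0,0,0]}
    - {"hand": 1,"xyz": [1,0.02,0.5],"delta_rot": [0,0,0]}
    - {"hand": 1,"xyz": [1,0.02,0.5],"delta_rot": [0,0,0]}

```text
time_s: 1.52
tcp_pos: [520.7, 364.9, 143.7]
orientation: [0.963, -0.27, -0.001, 0.002]
ft_force: [-0.1, 1.0, -0.3]
opening: 85.1
grasp_force: 0.0
```

```bash
python3 - <<'E'
from h import *
from bench import bot
import cv2
tool(bot,[541.7,352.1,80],down(-.544))
c=bot.camera_info('wrist');print(c)
a=bot.get_image('wrist')[:,:,::-1];cv2.imwrite('pics/w1.png',a)
E
```

```text
t 1.5167 tcp [520.7 364.9 143.7] open 85.1 F [-0.1  1.  -0.3] grip 0.0
xyz [ 0.247 -0.003  0.637] rot [ 0.004  0.001 -0.002]
{'fx': 325.19226210127806, 'fy': 325.19226210127806, 'cx': 279.09917357991117, 'cy': 207.18283420129947, 'R': array([[-0.52038385, -0.8539239 ,  0.00382325],
       [-0.81382569,  0.49729394,  0.30064343],
       [-0.2586279 ,  0.15333852, -0.95372895]]), 't': array([581.20444778, 219.23805686, 408.84193232])}
```

View pics/w1.png

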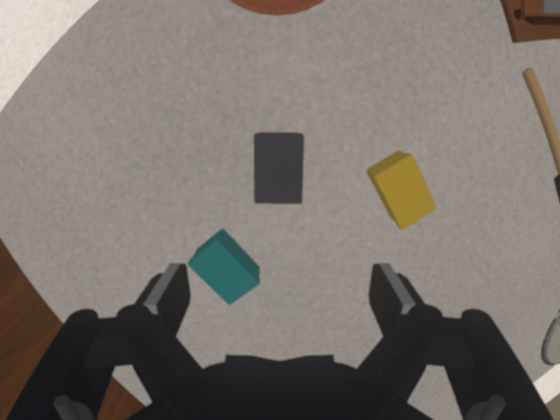

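The wrist view shows the dark tin's top with corners (254,133), (303,133), (303,203) and (254,203). The turquoise decoy is at (225,267) and the yellow one at (402,190).

```bash
cat >> h.py <<'E'
def ray(c,uv):
    d=(np.array(uv,float)-[c['cx'],c['cy']]); r=np.linalg.norm(d,axis=1); th=r/c['fx']
    v=np.c_[d/r[:,None]*np.sin(th)[:,None],np.cos(th)]
    R=np.array(c['R']);return -R.T@np.array(c['t']), v@R
def onz(c,uv,z):
    C,v=ray(c,uv); return C+v*((z-C[2])/v[:,2])[:,None]
E
python3 - <<'E'
from h import *
from bench import bot
c=bot.camera_info('wrist')
P=onz(c,[[254,133],[303,133],[303,203],[254,203]],38);print(P.round(1),P.mean(0))
d=(P[0]+P[1]-P[2]-P[3])/2;print(np.linalg.norm(d),np.linalg.norm(P[0]-P[1]),np.arctan2(d[1],d[0]))
print(onz(c,[[189,264],[222,230],[259,268],[230,303],[369,172],[404,228]],35).round(1))
tool(bot,[*P.mean(0)[:2],60],down(np.arctan2(d[1],d[0])))
E
```

```text
[[578.9 355.4  38. ]
 [556.7 318.8  38. ]
 [501.5 351.1  38. ]
 [524.8 389.6  38. ]] [540.48194033 353.73554416  38.        ]
63.95569633195107 42.837620619228176 -0.5459187207754879
[[504.4 482.8  35. ]
 [517.5 431.3  35. ]
 [464.5 422.8  35. ]
 [444.2 472.9  35. ]
 [494.6 283.6  35. ]
 [425.  276.9  35. ]]
t 1.5667 tcp [520.6 366.2 145.3] open 85.4 F [-0.7  0.4  0.7] grip 0.0
xyz [0.234 0.002 0.853] rot [0.001 0.    0.001]
```

>>> jog_arm:
  steps:
    - {"hand": 1,"xyz": [0.2,0,0.35],"delta_rot": [0,0,0]}
    - {"hand": 1,"xyz": [0.23,0,0.65],"delta_rot": [0,0,0]}
    - {"hand": 1,"xyz": [0.23,0,0.85],"delta_rot": [0,0,0]}
    - {"hand": 1,"xyz": [0.23,0,0.85],"delta_rot": [0,0,0]}
    - {"hand": 1,"xyz": [0.23,0,0.85],"delta_rot": [0,0,0]}

```text
time_s: 1.98
tcp_pos: [539.8, 355.4, 61.4]
orientation: [0.964, -0.268, 0.0, 0.0]
ft_force: [0.7, 0.3, -0.9]
opening: 85.8
grasp_force: 0.0
```

```bash
python3 - <<'E'
from h import *
from bench import bot
tool(bot,[540.5,353.4,4],down(-.546))
E
```

```text
t 1.9833 tcp [539.8 355.4  61.4] open 85.8 F [ 0.7  0.3 -0.9] grip 0.0
xyz [0.016 0.014 0.574] rot [ 0.    -0.     0.004]
```

>>> jog_arm:
  squeeze: 40
  steps:
    - {"hand": 1,"xyz": [0.01,0.01,0.25],"delta_rot": [0,0,0]}
    - {"hand": 1,"xyz": [0.01,0.01,0.45],"delta_rot": [0,0,0]}
    - {"hand": 1,"xyz": [0.01,0.01,0.57],"delta_rot": [0,0,0]}
    - {"hand": 1,"xyz": [0.01,0.01,0.57],"delta_rot": [0,0,0]}
    - {"hand": -0.2,"xyz": [0.01,0.01,0.57],"delta_rot": [0,0,0]}
    - {"hand": -1,"xyz": [0.01,0.01,0.57],"delta_rot": [0,0,0]}
    - {"hand": -1,"xyz": [0.01,0.01,0.57],"delta_rot": [0,0,0]}
    - {"hand": -1,"xyz": [0.01,0.01,0.57],"delta_rot": [0,0,0]}
    - {"hand": -1,"xyz": [0.01,0.01,0.57],"delta_rot": [0,0,0]}
    - {"hand": -1,"xyz": [0.01,0.01,0.57],"delta_rot": [0,0,0]}

```text
time_s: 2.82
tcp_pos: [541.0, 353.1, 4.6]
orientation: [0.963, -0.269, 0.0, -0.0]
ft_force: [-0.1, -0.3, -0.2]
opening: 12.5
grasp_force: 0.0
```

>>> jog_arm:
  steps:
    - {"hand": -1,"xyz": [0,0,0],"delta_rot": [0,0,0]}
    - {"hand": -1,"xyz": [0,0,0],"delta_rot": [0,0,0]}
    - {"hand": -1,"xyz": [0,0,0],"delta_rot": [0,0,0]}
    - {"hand": -1,"xyz": [0,0,0],"delta_rot": [0,0,0]}

```text
time_s: 3.15
tcp_pos: [540.8, 352.9, 4.0]
orientation: [0.963, -0.269, -0.0, 0.0]
ft_force: [0.2, 0.2, 0.5]
opening: -0.2
grasp_force: 0.0
```

```bash
python3 - <<'E'
from h import *
from bench import bot
tool(bot,[540.5,353.4,200],down(-.546))
E
```

```text
t 3.15 tcp [540.8 352.9   4. ] open -0.2 F [0.2 0.2 0.5] grip 0.0
xyz [-0.005 -0.002 -1.96 ] rot [0.    0.    0.002]
```

The fingers shut on nothing, so I'll look.

```bash
python3 - <<'E'
from h import *
from bench import bot
import cv2
c=bot.camera_info('wrist');print(c['R'].round(3).tolist(),c['t'])
a=bot.get_image('wrist')[:,:,::-1];b=bot.get_image('top')[195:285,95:205,::-1]
b=cv2.resize(b,None,fx=2,fy=2)
o=np.zeros((420,780,3),np.uint8);o[:,:560]=a;o[:180,560:]=b
cv2.imwrite('pics/w2.png',o)
E
```

```text
[[-0.518, -0.855, -0.0], [-0.816, 0.494, 0.3], [-0.256, 0.156, -0.954]] [581.39012238 285.66617103 280.44549471]
```

View pics/w2.png

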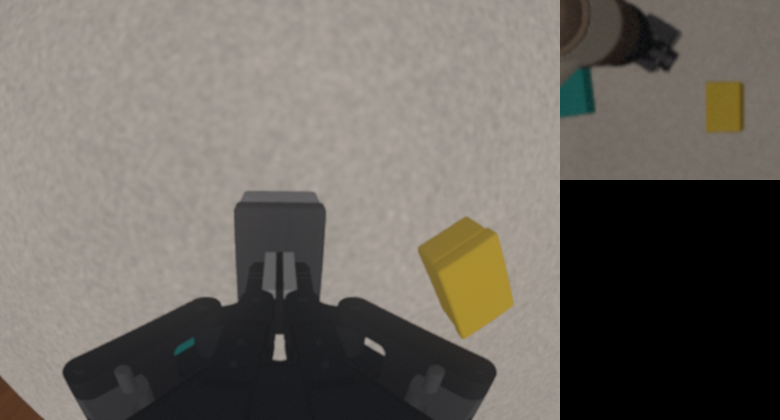

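The shut fingers stand at the tin's near end, and the tin lies ahead of them: far top edge (236,205)–(325,205), far bottom edge (243,192)–(318,192).

```bash
python3 - <<'E'
from h import *
from bench import bot
c=bot.camera_info('wrist');s=bot.get_state()
print(s['joint_positions'],s['tcp_pos'])
P=onz(c,[[236,205],[325,205]],38);Q=onz(c,[[243,192],[318,192]],0);print(P,np.linalg.norm(P[0]-P[1]),Q,np.linalg.norm(Q[0]-Q[1]))
for z in(19,4):print(onz(c,[[279,252],[279,295]],z))
print('cam',ray(c,[[1,1]])[0])
# camera in tool frame
Rc=Ro.from_quat(s['orientation']).as_matrix();print(Rc.T@(ray(c,[[1,1]])[0]-s['tcp_pos']))
# project TCP
x=c['R']@s['tcp_pos']+c['t'];th=np.arctan2(np.hypot(x[0],x[1]),x[2]);u=x[:2]/np.hypot(x[0],x[1])*th*c['fx']+[c['cx'],c['cy']];print('tcp px',u)
E
```

```text
[ 8.28322173e-01  6.00482208e-01 -1.56779724e-01 -3.17377354e-06
 -8.13712202e-01  1.98497176e-01] [540.75798388 352.94425331   3.92901103]
[[578.92159575 352.42838263  38.        ]
 [557.40501212 316.92440934  38.        ]] 41.51500319199485 [[576.17932363 355.1418788    0.        ]
 [553.58030855 317.84284555   0.        ]] 43.61116099989208
[[540.29768926 352.41134284  19.        ]
 [516.06269333 367.10647072  19.        ]]
[[534.22989066 356.10052727   4.        ]
 [507.76624817 372.14701689   4.        ]]
cam [606.28081889 312.29400366 182.11466636]
[  77.0966889     0.90260545 -178.18837879]
tcp px [277.84941081 241.01874492]
```

The images suggest the fingertips are still above the tin, although the TCP is reported at z = 4. I'll check from the scene camera.

```bash
python3 - <<'E'
from h import *
from bench import bot
import cv2
S=bot.camera_info('scene');a=bot.get_image('scene')[:,:,::-1]
s=bot.get_state();t=s['tcp_pos'];print(t,proj(S,[t,t+[0,0,40]]),(proj(S,[t,t+[0,0,40]])-[360,140])*6)
cv2.imwrite('pics/s2.png',np.clip(cv2.resize(a[140:240,360:460],None,fx=6,fy=6,interpolation=cv2.INTER_CUBIC)*2.,0,255).astype(np.uint8))
E
```

```text
[540.79320567 352.95366586   3.94548158] [[389.8955631  220.58486585]
 [393.19848366 213.87319981]] [[179.37337861 483.50919509]
 [199.19090194 443.23919884]]
```

View pics/s2.png

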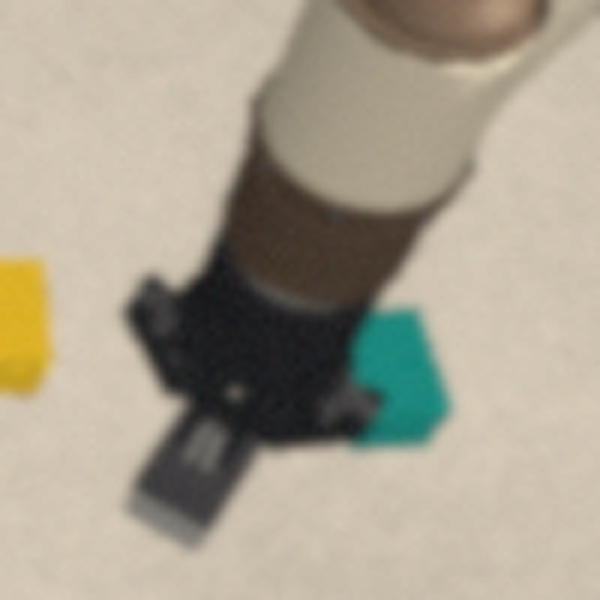

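The scene view shows the shut fingertips above the tin's top, at crop (205,450). The reported TCP is therefore about 40 mm too far along the tool. I'll touch the tin's top gently to measure the real tip length.

>>> jog_arm:
  steps:
    - {"hand": -1,"xyz": [0,0,0.01],"delta_rot": [0,0,0]}
    - {"hand": -1,"xyz": [0,0,0.02],"delta_rot": [0,0,0]}
    - {"hand": -1,"xyz": [0,0,0.02],"delta_rot": [0,0,0]}

```text
time_s: 3.55
tcp_pos: [541.0, 353.1, 2.8]
orientation: [0.963, -0.268, 0.0, -0.0]
ft_force: [-1.0, -0.1, 4.0]
opening: 0.2
grasp_force: 2.2
```

>>> jog_arm:
  steps:
    - {"hand": -1,"xyz": [0,0,0.01],"delta_rot": [0,0,0]}
    - {"hand": -1,"xyz": [0,0,0.02],"delta_rot": [0,0,0]}
    - {"hand": -1,"xyz": [0,0,0.02],"delta_rot": [0,0,0]}

```text
time_s: 3.8
tcp_pos: [541.0, 353.1, 2.8]
orientation: [0.963, -0.268, 0.001, -0.0]
ft_force: [-4.8, -2.2, 14.0]
opening: -0.3
grasp_force: 6.5
```

Contact comes at a reported z of about 3, while the tin's top is at 38, so the real tips sit 35 mm behind the reported TCP. I'll lift, open, descend to a reported z of -31, and grip.

>>> jog_arm:
  steps:
    - {"hand": -1,"xyz": [0,0,-0.15],"delta_rot": [0,0,0]}
    - {"hand": 1,"xyz": [0,0,-0.15],"delta_rot": [0,0,0]}
    - {"hand": 1,"xyz": [0,0,-0.15],"delta_rot": [0,0,0]}
    - {"hand": 1,"xyz": [0,0,-0.15],"delta_rot": [0,0,0]}
    - {"hand": 1,"xyz": [0,0,-0.15],"delta_rot": [0,0,0]}
    - {"hand": 1,"xyz": [0,0,-0.15],"delta_rot": [0,0,0]}
    - {"hand": 1,"xyz": [0,0,-0.15],"delta_rot": [0,0,0]}
    - {"hand": 1,"xyz": [0,0,-0.15],"delta_rot": [0,0,0]}
    - {"hand": 1,"xyz": [0,0,-0.15],"delta_rot": [0,0,0]}
    - {"hand": 1,"xyz": [0,0,-0.15],"delta_rot": [0,0,0]}

```text
time_s: 4.63
tcp_pos: [540.8, 352.9, 14.9]
orientation: [0.963, -0.269, -0.0, 0.0]
ft_force: [-0.4, 0.3, 0.3]
opening: 85.8
grasp_force: 0.0
```

>>> jog_arm:
  steps:
    - {"hand": 1,"xyz": [0,0,0.1],"delta_rot": [0,0,0]}
    - {"hand": 1,"xyz": [0,0,0.2],"delta_rot": [0,0,0]}
    - {"hand": 1,"xyz": [0,0,0.3],"delta_rot": [0,0,0]}
    - {"hand": 1,"xyz": [0,0,0.37],"delta_rot": [0,0,0]}
    - {"hand": 1,"xyz": [0,0,0.37],"delta_rot": [0,0,0]}

```text
time_s: 5.05
tcp_pos: [539.4, 351.6, -24.9]
orientation: [0.963, -0.269, -0.001, 0.002]
ft_force: [0.1, -0.8, 0.6]
opening: 85.6
grasp_force: 0.0
```

>>> jog_arm:
  squeeze: 40
  steps:
    - {"hand": 1,"xyz": [0,0,0.04],"delta_rot": [0,0,0]}
    - {"hand": 1,"xyz": [0,0,0.08],"delta_rot": [0,0,0]}
    - {"hand": -1,"xyz": [0,0,0.08],"delta_rot": [0,0,0]}
    - {"hand": -1,"xyz": [0,0,0.08],"delta_rot": [0,0,0]}
    - {"hand": -1,"xyz": [0,0,0.08],"delta_rot": [0,0,0]}
    - {"hand": -1,"xyz": [0,0,0.08],"delta_rot": [0,0,0]}
    - {"hand": -1,"xyz": [0,0,0.08],"delta_rot": [0,0,0]}
    - {"hand": -1,"xyz": [0,0,0.08],"delta_rot": [0,0,0]}
    - {"hand": -1,"xyz": [0,0,0.08],"delta_rot": [0,0,0]}
    - {"hand": -1,"xyz": [0,0,0.08],"delta_rot": [0,0,0]}

```text
time_s: 5.88
tcp_pos: [541.0, 353.2, -29.5]
orientation: [0.963, -0.269, 0.0, -0.0]
ft_force: [-0.7, -0.4, 2.3]
opening: 43.3
grasp_force: 42.4
```

>>> jog_arm:
  steps:
    - {"hand": -1,"xyz": [0,0,0],"delta_rot": [0,0,0]}
    - {"hand": -1,"xyz": [0,0,0],"delta_rot": [0,0,0]}
    - {"hand": -1,"xyz": [0,0,-0.2],"delta_rot": [0,0,0]}
    - {"hand": -1,"xyz": [0,0,-0.5],"delta_rot": [0,0,0]}
    - {"hand": -1,"xyz": [0,0,-0.8],"delta_rot": [0,0,0]}
    - {"hand": -1,"xyz": [0,0,-1],"delta_rot": [0,0,0]}
    - {"hand": -1,"xyz": [0,0,-1],"delta_rot": [0,0,0]}

```text
time_s: 6.47
tcp_pos: [542.9, 354.7, 74.2]
orientation: [0.963, -0.268, 0.002, -0.003]
ft_force: [1.0, 1.0, -2.2]
opening: 43.7
grasp_force: 42.1
```

The tin is gripped (opening 43.7 mm). Its centre is 48.5 mm behind the reported TCP. Next I'll work out the carry to a hover over the slope.

```bash
cat >> h.py <<'E'
def tcp_for(L,off=48.5,corr=(0,0,0),p=None):
    """reported TCP + R for tin centre / tool point at ledge coords L"""
    p=np.load('ledge.npy') if p is None else p
    R=ledgeR(p[3],p[4]); return p[:3]+R@np.array(L,float)-off*R[:,2], R@np.diag([1,-1,-1.])
E
python3 - <<'E'
from h import *
from bench import bot
pos,R=tcp_for([100,-10,109]);print(pos)
tool(bot,pos,R)
pos,R=tcp_for([100,-10,109]);tool(bot,pos,down(-.546))
E
```

```text
[ 582.92034094 -107.19623765  146.1526814 ]
t 6.4667 tcp [542.9 354.7  74.2] open 43.7 F [ 1.   1.  -2.2] grip 42.07497775554657
xyz [ 2.733  3.741 -0.742] rot [-0.073  0.412 -0.256]
t 6.4667 tcp [542.9 354.7  74.2] open 43.7 F [ 1.   1.  -2.2] grip 42.07497775554657
xyz [ 2.733  3.741 -0.742] rot [-0.007 -0.002  0.002]
```

>>> jog_arm:
  steps:
    - {"hand": -1,"xyz": [0.05,0.1,-0.35],"delta_rot": [0,0,0]}
    - {"hand": -1,"xyz": [0.2,0.3,-0.6],"delta_rot": [0,0,0]}
    - {"hand": -1,"xyz": [0.4,0.6,-0.75],"delta_rot": [0,0,0]}
    - {"hand": -1,"xyz": [0.65,0.9,-0.75],"delta_rot": [0,0,0]}

```text
time_s: 6.8
tcp_pos: [550.3, 242.9, 146.7]
orientation: [0.964, -0.267, 0.001, -0.002]
ft_force: [1.2, 0.2, -2.9]
opening: 43.2
grasp_force: 42.7
```

>>> jog_arm:
  steps:
    - {"hand": -1,"xyz": [0.2,0.3,0],"delta_rot": [0,0,0]}
    - {"hand": -1,"xyz": [0.4,0.6,0],"delta_rot": [0,0,0]}
    - {"hand": -1,"xyz": [0.65,0.9,0],"delta_rot": [0,0,0]}

```text
time_s: 7.05
tcp_pos: [556.5, 129.8, 142.4]
orientation: [0.963, -0.269, -0.002, 0.001]
ft_force: [0.5, 0.5, -3.5]
opening: 43.2
grasp_force: 42.6
```

>>> jog_arm:
  steps:
    - {"hand": -1,"xyz": [0.2,0.3,0],"delta_rot": [0,0,0]}
    - {"hand": -1,"xyz": [0.4,0.6,0],"delta_rot": [0,0,0]}
    - {"hand": -1,"xyz": [0.65,0.9,0],"delta_rot": [0,0,0]}
    - {"hand": -1,"xyz": [0.65,0.9,0],"delta_rot": [0,0,0]}

```text
time_s: 7.38
tcp_pos: [566.0, 15.2, 142.3]
orientation: [0.962, -0.272, -0.003, 0.002]
ft_force: [-0.1, 1.4, -3.8]
opening: 43.4
grasp_force: 42.6
```

```bash
python3 - <<'E'
from h import *
from bench import bot
pos,R=tcp_for([100,-10,109]);print(pos)
tool(bot,pos,R)
E
```

```text
[ 582.92034094 -107.19623765  146.1526814 ]
t 7.3833 tcp [566.   15.2 142.3] open 43.4 F [-0.1  1.4 -3.8] grip 42.64211118221283
xyz [ 0.785  0.955 -0.037] rot [-0.061  0.42  -0.261]
```

>>> jog_arm:
  steps:
    - {"hand": -1,"xyz": [0.25,0.3,-0.1],"delta_rot": [-0.01,0.08,-0.05]}
    - {"hand": -1,"xyz": [0.5,0.6,-0.05],"delta_rot": [-0.025,0.17,-0.1]}
    - {"hand": -1,"xyz": [0.785,0.955,-0.04],"delta_rot": [-0.04,0.26,-0.16]}
    - {"hand": -1,"xyz": [0.785,0.955,-0.04],"delta_rot": [-0.05,0.35,-0.21]}
    - {"hand": -1,"xyz": [0.785,0.955,-0.04],"delta_rot": [-0.061,0.42,-0.26]}
    - {"hand": -1,"xyz": [0.785,0.955,-0.04],"delta_rot": [-0.061,0.42,-0.26]}
    - {"hand": -1,"xyz": [0.785,0.955,-0.04],"delta_rot": [-0.061,0.42,-0.26]}
    - {"hand": -1,"xyz": [0.785,0.955,-0.04],"delta_rot": [-0.061,0.42,-0.26]}

```text
time_s: 8.05
tcp_pos: [583.9, -101.9, 147.0]
orientation: [0.967, -0.13, 0.199, 0.089]
ft_force: [-0.1, 0.1, -2.5]
opening: 43.4
grasp_force: 43.2
```

```bash
python3 - <<'E'
from h import *
from bench import bot
import cv2
pos,R=tcp_for([100,-10,109]);tool(bot,pos,R)
c=bot.camera_info('wrist');np.savez('cam3.npz',**c)
a=bot.get_image('wrist')[:,:,::-1]
cv2.imwrite('pics/w3.png',np.clip(a*1.5,0,255).astype(np.uint8))
E
```

```text
t 8.05 tcp [ 583.9 -101.9  147. ] open 43.4 F [-0.1  0.1 -2.5] grip 43.16664755344391
xyz [-0.001  0.052  0.016] rot [-0.004 -0.002  0.003]
```

View pics/w3.png

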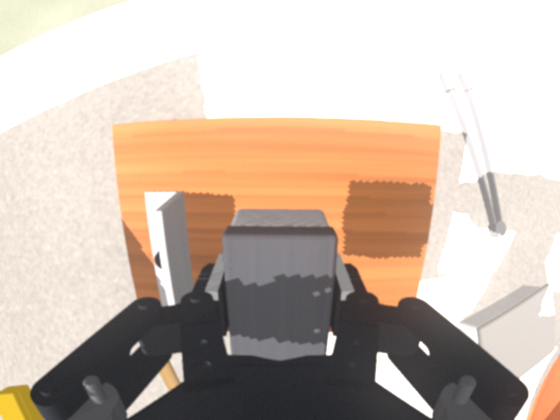

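The wrist view shows the board's upper corners at (114,125) and (439,126), with side edges running to about (133,300) and (420,300). The base of the stop's face is at (184,193) at its far end. The tin is held square and centred.

```bash
python3 - <<'E'
from h import *
from bench import bot
W=dict(np.load('cam3.npz'));T=bot.camera_info('top');S=bot.camera_info('scene')
def pw(X):
    x=X@W['R'].T+W['t'];r=np.hypot(x[:,0],x[:,1]);return x[:,:2]/r[:,None]*(np.arctan2(r,x[:,2])*W['fx'])[:,None]+[W['cx'],W['cy']]
def px(l,s,o): return (np.array(l,float)+.5)/s-.5+np.array(o)
bt=px([[132,30],[650,172],[50,362],[545,502]],5,(255,140)); Bt=np.array([[170,130,0],[170,-130,0],[-3,130,16],[-3,-130,16.]])
bs=px([[17,198],[460,372],[152,20],[552,178],[150,42],[545,193]],5,(178,175)); Bs=np.array([[170,-130,0],[170,130,0],[-6,-130,16],[-6,130,16],[0,-130,0],[0,130,0.]])
bw=np.array([[114,125],[439,126]]);Bw=Bs[[1,0]]
def f(p,w=.3):
    R=ledgeR(p[3],p[4]);g=lambda B:B@R.T+p[:3]
    e=[np.array([a,s*130,0]) for s,a in((1,p[5]),(-1,p[6]))]
    return np.r_[w*(proj(T,g(Bt))-bt).ravel(),w*(proj(S,g(Bs))-bs).ravel(),p[4]-8,(pw(g(Bw))-bw).ravel(),(pw(g(np.array(e)))-[[133,300],[420,300]]).ravel()]
for w in(.1,.3):
    r=least_squares(f,[500,0,80,-.25,8,50,50],args=(w,));p=r.x;print(p.round(3),r.fun.round(1))
R=ledgeR(p[3],p[4])
C,v=ray(W,[[184,193],[192,295],[160,208]])
Cl=R.T@(C-p[:3]);vl=v@R
print('face base',(Cl+vl*(-Cl[2]/vl[:,2])[:,None])[:2].round(1),'top',(Cl+vl[2]*(50-Cl[2])/vl[2,2]).round(1))
np.save('ledge.npy',p[:5])
s=bot.get_state();Rt=Ro.from_quat(s['orientation']).as_matrix();print('tin at',(R.T@(s['tcp_pos']-48.5*Rt[:,2]-p[:3])).round(1))
pos,Rg=tcp_for([100,-15,30]);tool(bot,pos,Rg)
E
```

```text
[ 5.17115e+02 -8.96530e+01  5.30340e+01 -2.46000e-01  7.96900e+00
  1.06080e+01  1.64160e+01] [-0.1 -0.  -0.   0.1 -0.1  0.  -0.1  0.2 -0.1 -0.3 -0.1 -0.  -0.1 -0.2
 -0.1 -0.1 -0.2 -0.1 -0.1  0.1 -0.  -2.7  0.1  3.   0.2  3.1 -0.7 -3.5
 -0.8]
[ 5.17167e+02 -8.97980e+01  5.29350e+01 -2.46000e-01  7.86600e+00
  1.06760e+01  1.61230e+01] [-0.2 -0.  -0.1  0.2 -0.4  0.  -0.2  0.7 -0.4 -0.7 -0.2 -0.1 -0.2 -0.6
 -0.2 -0.4 -0.6 -0.4 -0.4  0.3 -0.1 -2.7  0.1  2.9  0.2  3.2 -0.7 -3.5
 -0.8]
face base [[113.6  70.    0. ]
 [ 20.7  72.6   0. ]] top [117.1  70.5  50. ]
tin at [101.6  -4.6 107.4]
t 8.1 tcp [ 585.4 -101.4  148. ] open 43.4 F [ 0.4 -0.2 -3.2] grip 43.166255950927734
xyz [-0.021  0.131  0.772] rot [-0.02  -0.004  0.005]
```

The face is at y≈70.5, and the fit puts the ledge's height at 53. I'll descend to 11 mm above the surface, then feel for contact.

>>> jog_arm:
  steps:
    - {"hand": -1,"xyz": [0,0.05,0.25],"delta_rot": [-0.01,0,0]}
    - {"hand": -1,"xyz": [-0.02,0.13,0.5],"delta_rot": [-0.02,-0.004,0.005]}
    - {"hand": -1,"xyz": [-0.02,0.13,0.7],"delta_rot": [-0.02,-0.004,0.005]}
    - {"hand": -1,"xyz": [-0.02,0.13,0.77],"delta_rot": [-0.02,-0.004,0.005]}
    - {"hand": -1,"xyz": [-0.02,0.13,0.77],"delta_rot": [-0.02,-0.004,0.005]}
    - {"hand": -1,"xyz": [-0.02,0.13,0.77],"delta_rot": [-0.02,-0.004,0.005]}

```text
time_s: 8.6
tcp_pos: [609.1, -131.6, 79.8]
orientation: [0.966, -0.136, 0.197, 0.098]
ft_force: [0.3, -0.5, -2.9]
opening: 43.2
grasp_force: 43.0
```

>>> jog_arm:
  steps:
    - {"hand": -1,"xyz": [0,0,0.02],"delta_rot": [0,0,0]}
    - {"hand": -1,"xyz": [0,0,0.04],"delta_rot": [0,0,0]}
    - {"hand": -1,"xyz": [0,0,0.06],"delta_rot": [0,0,0]}
    - {"hand": -1,"xyz": [0,0,0.06],"delta_rot": [0,0,0]}

```text
time_s: 8.93
tcp_pos: [611.5, -131.3, 75.9]
orientation: [0.966, -0.134, 0.199, 0.098]
ft_force: [0.0, -0.5, -3.3]
opening: 43.3
grasp_force: 43.1
```

```bash
cat >> h.py <<'E'
def where(bot,off=48.5):
    p=np.load('ledge.npy');R=ledgeR(p[3],p[4]);s=bot.get_state();Rt=Ro.from_quat(s['orientation']).as_matrix()
    print('pt in ledge',(R.T@(s['tcp_pos']-off*Rt[:,2]-p[:3])).round(1),'F ledge',(R.T@s['ft_force']).round(1),'t',s['time_s'],'open',round(s['opening'],1))
E
python3 - <<'E'
from h import *
from bench import bot
where(bot);pos,R=tcp_for([100,-15,19]);tool(bot,pos,R)
E
```

```text
pt in ledge [102.  -14.1  25.8] F ledge [-1.2  0.  -3.1] t 8.9333 open 43.3
t 8.9333 tcp [ 611.5 -131.3   75.9] open 43.3 F [ 0.  -0.5 -3.3] grip 43.066304326057434
xyz [-0.022  0.01   0.068] rot [-0.002 -0.004  0.001]
```

>>> jog_arm:
  steps:
    - {"hand": -1,"xyz": [0,0,0.01],"delta_rot": [0,0,0]}
    - {"hand": -1,"xyz": [0,0,0.02],"delta_rot": [0,0,0]}
    - {"hand": -1,"xyz": [0,0,0.03],"delta_rot": [0,0,0]}
    - {"hand": -1,"xyz": [0,0,0.03],"delta_rot": [0,0,0]}

```text
time_s: 9.27
tcp_pos: [611.6, -132.6, 72.2]
orientation: [0.966, -0.135, 0.198, 0.098]
ft_force: [0.6, 0.3, -3.2]
opening: 43.4
grasp_force: 43.1
```

>>> jog_arm:
  steps:
    - {"hand": -1,"xyz": [0,0,0.01],"delta_rot": [0,0,0]}
    - {"hand": -1,"xyz": [0,0,0.02],"delta_rot": [0,0,0]}
    - {"hand": -1,"xyz": [0,0,0.02],"delta_rot": [0,0,0]}

```text
time_s: 9.52
tcp_pos: [612.1, -133.3, 70.0]
orientation: [0.966, -0.135, 0.198, 0.098]
ft_force: [0.4, -0.9, -3.5]
opening: 43.5
grasp_force: 43.1
```

```bash
python3 - <<'E'
from h import *
from bench import bot
where(bot)
E
```

```text
pt in ledge [100.7 -15.   19.8] F ledge [-0.8 -0.3 -3.5] t 9.5167 open 43.5
```

No contact yet, so I'll go on in 1 mm steps.

>>> jog_arm:
  steps:
    - {"hand": -1,"xyz": [0,0,0.01],"delta_rot": [0,0,0]}
    - {"hand": -1,"xyz": [0,0,0.02],"delta_rot": [0,0,0]}
    - {"hand": -1,"xyz": [0,0,0.02],"delta_rot": [0,0,0]}

```text
time_s: 9.77
tcp_pos: [613.0, -133.7, 68.4]
orientation: [0.966, -0.135, 0.198, 0.098]
ft_force: [-0.3, 0.0, -3.7]
opening: 43.6
grasp_force: 43.1
```

>>> jog_arm:
  steps:
    - {"hand": -1,"xyz": [0,0,0.01],"delta_rot": [0,0,0]}
    - {"hand": -1,"xyz": [0,0,0.01],"delta_rot": [0,0,0]}
    - {"hand": -1,"xyz": [0,0,0.01],"delta_rot": [0,0,0]}

```text
time_s: 10.02
tcp_pos: [613.6, -133.7, 68.5]
orientation: [0.966, -0.135, 0.199, 0.098]
ft_force: [-4.9, 1.9, 4.0]
opening: 43.2
grasp_force: 44.0
```

```bash
python3 - <<'E'
from h import *
from bench import bot
where(bot)
E
```

```text
pt in ledge [101.4 -14.8  17.8] F ledge [-3.1 -0.2  5.8] t 10.0167 open 43.2
```

Contact: about 9 N along the normal. Releasing.

>>> jog_arm:
  steps:
    - {"hand": 1,"xyz": [0,0,0],"delta_rot": [0,0,0]}
    - {"hand": 1,"xyz": [0,0,0],"delta_rot": [0,0,0]}
    - {"hand": 1,"xyz": [0,0,0],"delta_rot": [0,0,0]}
    - {"hand": 1,"xyz": [0,0,0],"delta_rot": [0,0,0]}
    - {"hand": 1,"xyz": [0,0,0],"delta_rot": [0,0,0]}
    - {"hand": 1,"xyz": [0,0,0],"delta_rot": [0,0,0]}
    - {"hand": 1,"xyz": [0,0,0],"delta_rot": [0,0,0]}
    - {"hand": 1,"xyz": [0,0,0],"delta_rot": [0,0,0]}

```text
time_s: 10.68
tcp_pos: [613.3, -133.9, 67.5]
orientation: [0.966, -0.135, 0.198, 0.098]
ft_force: [1.0, -0.3, 0.4]
opening: 85.2
grasp_force: 0.0
```

>>> jog_arm:
  steps:
    - {"hand": 1,"xyz": [0,0,-0.3],"delta_rot": [0,0,0]}
    - {"hand": 1,"xyz": [0,0,-0.6],"delta_rot": [0,0,0]}
    - {"hand": 1,"xyz": [0,0,-0.9],"delta_rot": [0,0,0]}
    - {"hand": -1,"xyz": [0,0,-0.9],"delta_rot": [0,0,0]}
    - {"hand": -1,"xyz": [0,0,-0.9],"delta_rot": [0,0,0]}
    - {"hand": -1,"xyz": [0,0,-0.9],"delta_rot": [0,0,0]}
    - {"hand": -1,"xyz": [0,0,-0.9],"delta_rot": [0,0,0]}
    - {"hand": -1,"xyz": [0,0,-0.9],"delta_rot": [0,0,0]}
    - {"hand": -1,"xyz": [0,0,-0.9],"delta_rot": [0,0,0]}
    - {"hand": -1,"xyz": [0,0,-0.9],"delta_rot": [0,0,0]}

```text
time_s: 11.52
tcp_pos: [580.7, -112.9, 147.6]
orientation: [0.966, -0.135, 0.197, 0.099]
ft_force: [-0.2, -0.5, -1.2]
opening: 0.5
grasp_force: 0.0
```

```bash
python3 - <<'E'
from h import *
from bench import bot
import cv2
where(bot)
S=bot.camera_info('scene');a=bot.get_image('scene')[175:272,178:294,::-1];t=bot.get_image('top')[140:250,255:390,::-1]
a=cv2.resize(a,None,fx=3.4,fy=3.4,interpolation=cv2.INTER_CUBIC);t=cv2.resize(t,None,fx=3,fy=3,interpolation=cv2.INTER_CUBIC)
w=bot.get_image('wrist');c=bot.camera_info('wrist');np.savez('cam4.npz',**c);cv2.imwrite('pics/w4raw.png',w[:,:,::-1])
o=np.zeros((600,800,3),np.uint8);o[:a.shape[0],:a.shape[1]]=np.clip(a*1.6,0,255);o[:t.shape[0],394:394+t.shape[1]]=np.clip(t*1.6,0,255)
w=w[130:390,60:480,::-1];o[335:595,:420]=np.clip(w*1.6,0,255)
cv2.imwrite('pics/m4.png',o)
E
```

```text
pt in ledge [100.  -15.7 105.9] F ledge [-0.6 -0.4 -1.1] t 11.5167 open 0.5
```

View pics/m4.png

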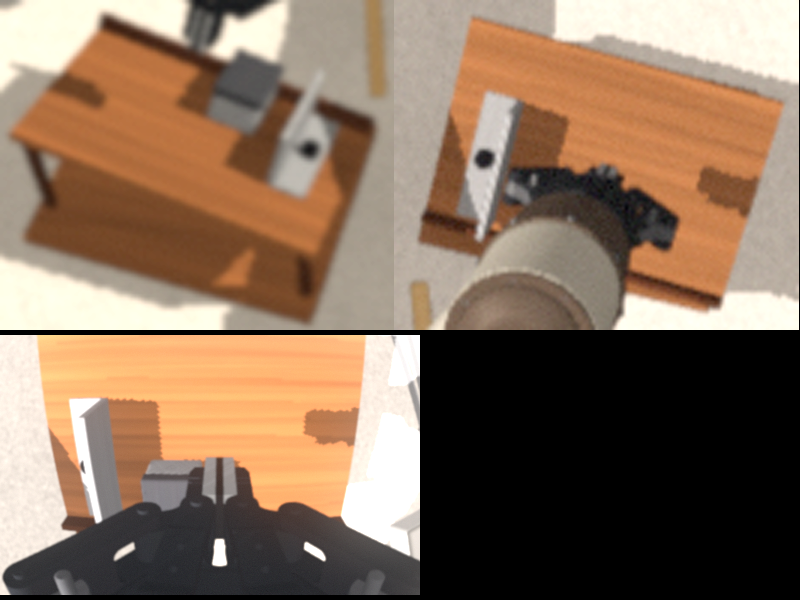

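The tin is on the lip, short of the stop. In the scene view its top corners are at crop (235,52), (281,66), (257,103) and (213,88). In the wrist view its far-left top corner is at raw (202,268).

```bash
python3 - <<'E'
from h import *
from bench import bot
p=np.load('ledge.npy');R=ledgeR(p[3],p[4])
p3=p[:3]+R[:,2]*-1.2
def lz(C,v,z):
    Cl=R.T@(C-p3);vl=v@R;return (Cl+vl*((z-Cl[2])/vl[:,2])[:,None]).round(1)
W=dict(np.load('cam4.npz'));print(lz(*ray(W,[[202,268]]),38),lz(*ray(W,[[208,256]]),0))
S=bot.camera_info('scene');uv=(np.array([[235,52],[281,66],[257,103],[213,88]])+.5)/3.4-.5+[178,175]
v=np.c_[(uv-[S['cx'],S['cy']])/S['fx'],np.ones(4)]@S['R'];print(lz(-S['R'].T@S['t'],v,38))
where(bot,35)
E
```

```text
[[70.  37.9 38. ]] [[60.9 42.1  0. ]]
[[11.  -0.  38. ]
 [ 4.6 40.8 38. ]
 [66.7 39.7 38. ]
 [70.4  1.5 38. ]]
pt in ledge [100.3 -15.4  92.8] F ledge [ 0.2  0.4 -0.3] t 11.6667 open 0.3
```

The tin is at y ≈ -2 to 41, square, with a gap of about 29 mm to the stop. I'll bring the shut fingers down on its -y side, with the tips at ledge (30,-35,13).

>>> jog_arm:
  steps:
    - {"hand": -1,"xyz": [-0.3,0.1,0],"delta_rot": [0,0,0]}
    - {"hand": -1,"xyz": [-0.6,0.2,0],"delta_rot": [0,0,0]}
    - {"hand": -1,"xyz": [-0.7,0.2,0.2],"delta_rot": [0,0,0]}
    - {"hand": -1,"xyz": [-0.7,0.2,0.45],"delta_rot": [0,0,0]}
    - {"hand": -1,"xyz": [-0.7,0.2,0.65],"delta_rot": [0,0,0]}
    - {"hand": -1,"xyz": [-0.7,0.2,0.8],"delta_rot": [0,0,0]}
    - {"hand": -1,"xyz": [-0.7,0.2,0.8],"delta_rot": [0,0,0]}
    - {"hand": -1,"xyz": [-0.7,0.2,0.8],"delta_rot": [0,0,0]}
    - {"hand": -1,"xyz": [-0.7,0.2,0.8],"delta_rot": [0,0,0]}

```text
time_s: 12.42
tcp_pos: [542.2, -136.0, 52.9]
orientation: [0.966, -0.141, 0.191, 0.102]
ft_force: [-0.4, 0.2, 0.3]
opening: -0.5
grasp_force: 0.0
```

```bash
python3 - <<'E'
from h import *
from bench import bot
where(bot,35)
E
```

```text
pt in ledge [ 32.8 -35.7  14.9] F ledge [-0.3  0.1  0.5] t 12.4167 open -0.5
```

>>> jog_arm:
  steps:
    - {"hand": -1,"xyz": [0,-0.03,0],"delta_rot": [0,0,0]}
    - {"hand": -1,"xyz": [0,-0.06,0],"delta_rot": [0,0,0]}
    - {"hand": -1,"xyz": [0,-0.09,0],"delta_rot": [0,0,0]}
    - {"hand": -1,"xyz": [0,-0.12,0],"delta_rot": [0,0,0]}
    - {"hand": -1,"xyz": [0,-0.15,0],"delta_rot": [0,0,0]}
    - {"hand": -1,"xyz": [0,-0.17,0],"delta_rot": [0,0,0]}
    - {"hand": -1,"xyz": [0,-0.19,0],"delta_rot": [0,0,0]}
    - {"hand": -1,"xyz": [0,-0.21,0],"delta_rot": [0,0,0]}
    - {"hand": -1,"xyz": [0,-0.23,0],"delta_rot": [0,0,0]}
    - {"hand": -1,"xyz": [0,-0.25,0],"delta_rot": [0,0,0]}

```text
time_s: 13.25
tcp_pos: [551.0, -108.7, 51.6]
orientation: [0.966, -0.136, 0.194, 0.102]
ft_force: [-0.1, -1.4, 1.1]
opening: 0.1
grasp_force: 0.3
```

>>> jog_arm:
  steps:
    - {"hand": -1,"xyz": [0,-0.015,0],"delta_rot": [0,0,0]}
    - {"hand": -1,"xyz": [0,-0.03,0],"delta_rot": [0,0,0]}
    - {"hand": -1,"xyz": [0,-0.045,0],"delta_rot": [0,0,0]}
    - {"hand": -1,"xyz": [0,-0.06,0],"delta_rot": [0,0,0]}
    - {"hand": -1,"xyz": [0,-0.075,0],"delta_rot": [0,0,0]}
    - {"hand": -1,"xyz": [0,-0.09,0],"delta_rot": [0,0,0]}

```text
time_s: 13.75
tcp_pos: [553.7, -100.3, 50.3]
orientation: [0.966, -0.136, 0.194, 0.102]
ft_force: [0.1, -0.1, 0.0]
opening: 0.4
grasp_force: 0.3
```

```bash
python3 - <<'E'
from h import *
from bench import bot
where(bot,35)
E
```

```text
pt in ledge [33.8  1.7 17.1] F ledge [ 0.1 -0.1 -0. ] t 13.75 open 0.4
```

>>> jog_arm:
  steps:
    - {"hand": -1,"xyz": [0,-0.01,0],"delta_rot": [0,0,0]}
    - {"hand": -1,"xyz": [0,-0.02,0],"delta_rot": [0,0,0]}
    - {"hand": -1,"xyz": [0,-0.03,0],"delta_rot": [0,0,0]}
    - {"hand": -1,"xyz": [0,-0.04,0],"delta_rot": [0,0,0]}
    - {"hand": -1,"xyz": [0,-0.04,0],"delta_rot": [0,0,0]}

```text
time_s: 14.17
tcp_pos: [554.9, -96.4, 49.7]
orientation: [0.966, -0.136, 0.194, 0.102]
ft_force: [0.0, 0.9, -0.6]
opening: 0.3
grasp_force: 0.1
```

>>> jog_arm:
  steps:
    - {"hand": -1,"xyz": [0,-0.01,0],"delta_rot": [0,0,0]}
    - {"hand": -1,"xyz": [0,-0.015,0],"delta_rot": [0,0,0]}
    - {"hand": -1,"xyz": [0,-0.015,0],"delta_rot": [0,0,0]}

```text
time_s: 14.42
tcp_pos: [555.3, -95.1, 49.5]
orientation: [0.966, -0.136, 0.194, 0.102]
ft_force: [-1.1, 0.6, -1.1]
opening: 0.0
grasp_force: 0.2
```

```bash
python3 - <<'E'
from h import *
from bench import bot
where(bot,35)
E
```

```text
pt in ledge [33.8  7.2 17.1] F ledge [-1.5  0.4 -0.4] t 14.4167 open 0.0
```

>>> jog_arm:
  steps:
    - {"hand": -1,"xyz": [0,-0.005,0],"delta_rot": [0,0,0]}
    - {"hand": -1,"xyz": [0,-0.01,0],"delta_rot": [0,0,0]}
    - {"hand": -1,"xyz": [0,-0.01,0],"delta_rot": [0,0,0]}

```text
time_s: 14.67
tcp_pos: [555.6, -94.2, 49.3]
orientation: [0.966, -0.136, 0.194, 0.102]
ft_force: [0.7, -0.3, 0.8]
opening: -0.3
grasp_force: 0.2
```

>>> jog_arm:
  steps:
    - {"hand": -1,"xyz": [0,-0.005,0],"delta_rot": [0,0,0]}
    - {"hand": -1,"xyz": [0,-0.01,0],"delta_rot": [0,0,0]}
    - {"hand": -1,"xyz": [0,-0.01,0],"delta_rot": [0,0,0]}

```text
time_s: 14.92
tcp_pos: [555.9, -93.3, 49.2]
orientation: [0.966, -0.136, 0.194, 0.102]
ft_force: [-0.5, -0.4, 0.4]
opening: 0.2
grasp_force: 0.2
```

>>> jog_arm:
  steps:
    - {"hand": -1,"xyz": [0,-0.005,0],"delta_rot": [0,0,0]}
    - {"hand": -1,"xyz": [0,-0.01,0],"delta_rot": [0,0,0]}
    - {"hand": -1,"xyz": [0,-0.01,0],"delta_rot": [0,0,0]}

```text
time_s: 15.17
tcp_pos: [556.3, -92.3, 49.1]
orientation: [0.966, -0.136, 0.194, 0.102]
ft_force: [-1.1, -0.5, 0.0]
opening: -0.3
grasp_force: 0.2
```

>>> jog_arm:
  steps:
    - {"hand": -1,"xyz": [0,-0.005,0],"delta_rot": [0,0,0]}
    - {"hand": -1,"xyz": [0,-0.01,0],"delta_rot": [0,0,0]}
    - {"hand": -1,"xyz": [0,-0.01,0],"delta_rot": [0,0,0]}

```text
time_s: 15.42
tcp_pos: [556.6, -91.3, 48.9]
orientation: [0.966, -0.136, 0.194, 0.102]
ft_force: [0.2, -0.8, 0.1]
opening: 0.2
grasp_force: 0.2
```

>>> jog_arm:
  steps:
    - {"hand": -1,"xyz": [0,-0.005,0],"delta_rot": [0,0,0]}
    - {"hand": -1,"xyz": [0,-0.01,0],"delta_rot": [0,0,0]}
    - {"hand": -1,"xyz": [0,-0.01,0],"delta_rot": [0,0,0]}

```text
time_s: 15.67
tcp_pos: [556.9, -90.4, 48.8]
orientation: [0.966, -0.136, 0.194, 0.102]
ft_force: [-0.3, -0.7, -0.6]
opening: 0.2
grasp_force: 0.2
```

>>> jog_arm:
  steps:
    - {"hand": -1,"xyz": [0,-0.005,0],"delta_rot": [0,0,0]}
    - {"hand": -1,"xyz": [0,-0.01,0],"delta_rot": [0,0,0]}
    - {"hand": -1,"xyz": [0,-0.01,0],"delta_rot": [0,0,0]}

```text
time_s: 15.92
tcp_pos: [557.0, -90.2, 48.7]
orientation: [0.966, -0.136, 0.194, 0.103]
ft_force: [-1.7, -3.0, 1.4]
opening: -0.2
grasp_force: 1.6
```

The tin has met the stop: the motion stalled at about 3.5 N. One slight extra nudge to square it, well under 14 N.

>>> jog_arm:
  steps:
    - {"hand": -1,"xyz": [0,-0.004,0],"delta_rot": [0,0,0]}
    - {"hand": -1,"xyz": [0,-0.004,0],"delta_rot": [0,0,0]}
    - {"hand": -1,"xyz": [0,-0.004,0],"delta_rot": [0,0,0]}

```text
time_s: 16.17
tcp_pos: [557.0, -90.1, 48.7]
orientation: [0.966, -0.137, 0.194, 0.103]
ft_force: [-2.7, -3.1, 2.0]
opening: 0.0
grasp_force: 2.6
```

```bash
python3 - <<'E'
from h import *
from bench import bot
where(bot,35)
E
```

```text
pt in ledge [33.8 12.5 17. ] F ledge [-0.9 -4.   2.1] t 16.1667 open 0.0
```

The finger stopped at y = 12.5, where 12 was predicted. I'll back off sideways, lift clear and check.

>>> jog_arm:
  steps:
    - {"hand": -1,"xyz": [0,0.02,0],"delta_rot": [0,0,0]}
    - {"hand": -1,"xyz": [0,0.1,0],"delta_rot": [0,0,0]}
    - {"hand": -1,"xyz": [0,0.3,0],"delta_rot": [0,0,0]}
    - {"hand": -1,"xyz": [0,0.5,-0.2],"delta_rot": [0,0,0]}
    - {"hand": -1,"xyz": [0.2,0.7,-0.5],"delta_rot": [0,0,0]}
    - {"hand": -1,"xyz": [0.3,0.9,-0.8],"delta_rot": [0,0,0]}
    - {"hand": -1,"xyz": [0.3,0.9,-1],"delta_rot": [0,0,0]}
    - {"hand": -1,"xyz": [0.3,0.9,-1],"delta_rot": [0,0,0]}
    - {"hand": -1,"xyz": [0.3,0.9,-1],"delta_rot": [0,0,0]}

```text
time_s: 16.92
tcp_pos: [537.4, -162.8, 154.0]
orientation: [0.963, -0.139, 0.203, 0.114]
ft_force: [1.0, -0.1, 2.4]
opening: 0.1
grasp_force: 0.0
```

```bash
python3 - <<'E'
from h import *
from bench import bot
import cv2
where(bot,35)
c=bot.camera_info('wrist');np.savez('cam5.npz',**c);w=bot.get_image('wrist')[:,:,::-1]
T=bot.get_image('top')[:,:,::-1];S=bot.get_image('scene')[:,:,::-1]
cv2.imwrite('pics/w5.png',w);cv2.imwrite('pics/t5.png',T)
o=np.zeros((600,800,3),np.uint8)
r=lambda a,f:np.clip(cv2.resize(a,None,fx=f,fy=f,interpolation=cv2.INTER_CUBIC)*1.6,0,255)
o[:280,:400]=r(T[180:250,255:355],4);o[:280,400:800]=r(S[185:255,210:310],4)
o[285:585,:600]=r(w[180:330,20:320],2)
cv2.imwrite('pics/m5.png',o)
E
```

```text
pt in ledge [ 74.7 -75.6 101.3] F ledge [ 1.9 -0.1  1.8] t 16.9167 open 0.1
```

View pics/m5.png

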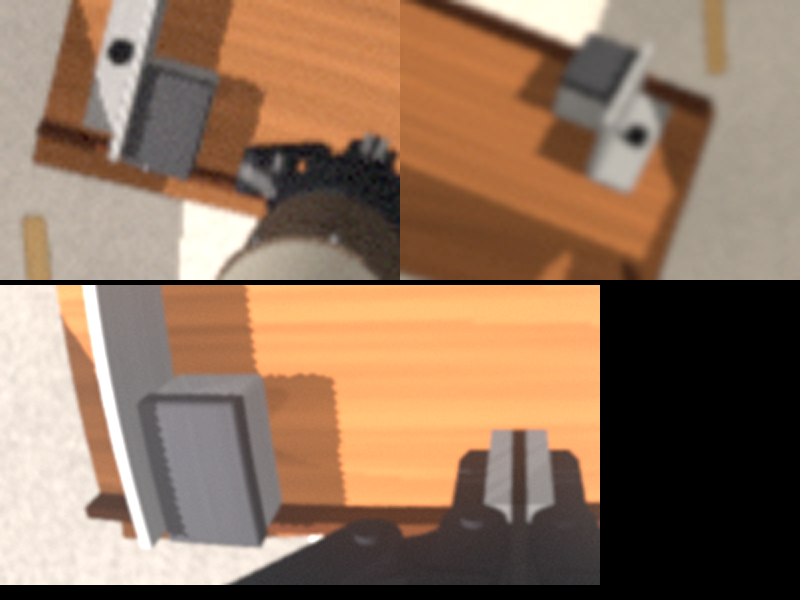

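The tin sits on the lip against the stop. Wrist crop corners: top-left (141,402) and (165,543), top-right (241,400) and (262,545). The stop's top face edge runs (97,287) to (152,545). A numeric check follows.

```bash
python3 - <<'E'
from h import *
p=np.load('ledge.npy');R=ledgeR(p[3],p[4]);p3=p[:3]-1.2*R[:,2]
W=dict(np.load('cam5.npz'))
def L(uv,z):
    uv=(np.array(uv,float)-[0,285])/2+[20,180];C,v=ray(W,uv);Cl=R.T@(C-p3);vl=v@R;return (Cl+vl*((z-Cl[2])/vl[:,2])[:,None]).round(1)
print(L([[141,402],[165,543],[241,400],[262,545]],38).tolist(),L([[97,287],[152,545]],50).tolist(),L([[165,376],[261,376],[160,287]],0).tolist())
E
```

```text
[[64.3, 66.2, 38.0], [-0.5, 71.3, 38.0], [65.8, 22.1, 38.0], [2.6, 24.7, 38.0]] [[112.1, 69.5, 50.0], [6.4, 69.8, 50.0]] [[61.4, 75.7, 0.0], [61.6, 28.3, 0.0], [101.2, 71.6, 0.0]]
```

The image hints that the upper end may stand off by a few degrees. A second gentle push higher up, at x≈46, is harmless if it is already flat and squares it otherwise.

```bash
python3 - <<'E'
from h import *
from bench import bot
where(bot,35)
pos,R=tcp_for([46,-10,16],off=35);tool(bot,pos,R)
E
```

```text
pt in ledge [ 76.4 -74.5 102.5] F ledge [ 0.4  0.8 -0. ] t 17.0667 open -0.0
t 17.0667 tcp [ 539.  -161.8  155.7] open -0.0 F [0.6 0.7 0. ] grip 0.0
xyz [-0.333 -0.68   0.838] rot [ 0.028 -0.022 -0.003]
```

>>> jog_arm:
  steps:
    - {"hand": -1,"xyz": [-0.2,-0.2,0.2],"delta_rot": [0.01,-0.01,0]}
    - {"hand": -1,"xyz": [-0.33,-0.4,0.4],"delta_rot": [0.028,-0.022,-0.003]}
    - {"hand": -1,"xyz": [-0.33,-0.5,0.7],"delta_rot": [0.028,-0.022,-0.003]}
    - {"hand": -1,"xyz": [-0.33,-0.6,0.83],"delta_rot": [0.028,-0.022,-0.003]}
    - {"hand": -1,"xyz": [-0.33,-0.67,0.83],"delta_rot": [0.028,-0.022,-0.003]}
    - {"hand": -1,"xyz": [-0.33,-0.67,0.83],"delta_rot": [0.028,-0.022,-0.003]}
    - {"hand": -1,"xyz": [-0.33,-0.67,0.83],"delta_rot": [0.028,-0.022,-0.003]}

```text
time_s: 17.65
tcp_pos: [556.5, -116.2, 50.4]
orientation: [0.967, -0.135, 0.19, 0.099]
ft_force: [-0.5, 0.1, -0.9]
opening: -0.3
grasp_force: 0.0
```

```bash
python3 - <<'E'
from h import *
from bench import bot
where(bot,35)
pos,R=tcp_for([46,8,16],off=35);tool(bot,pos,R)
E
```

```text
pt in ledge [ 40.1 -12.7  12.4] F ledge [-0.8  0.1 -0.6] t 17.65 open -0.3
t 17.65 tcp [ 556.5 -116.2   50.4] open -0.3 F [-0.5  0.1 -0.9] grip 0.0
xyz [ 0.063 -0.208 -0.038] rot [0.002 0.013 0.002]
```

>>> jog_arm:
  steps:
    - {"hand": -1,"xyz": [0.06,-0.05,-0.04],"delta_rot": [0,0.013,0]}
    - {"hand": -1,"xyz": [0.06,-0.1,-0.04],"delta_rot": [0,0.013,0]}
    - {"hand": -1,"xyz": [0.06,-0.14,-0.04],"delta_rot": [0,0.013,0]}
    - {"hand": -1,"xyz": [0.06,-0.18,-0.04],"delta_rot": [0,0.013,0]}
    - {"hand": -1,"xyz": [0.06,-0.21,-0.04],"delta_rot": [0,0.013,0]}
    - {"hand": -1,"xyz": [0.06,-0.21,-0.04],"delta_rot": [0,0.013,0]}

```text
time_s: 18.15
tcp_pos: [569.3, -96.1, 58.1]
orientation: [0.965, -0.135, 0.201, 0.1]
ft_force: [0.1, -0.3, -0.5]
opening: -0.1
grasp_force: 0.0
```

>>> jog_arm:
  steps:
    - {"hand": -1,"xyz": [0,-0.01,0],"delta_rot": [0,0,0]}
    - {"hand": -1,"xyz": [0,-0.02,0],"delta_rot": [0,0,0]}
    - {"hand": -1,"xyz": [0,-0.02,0],"delta_rot": [0,0,0]}

```text
time_s: 18.4
tcp_pos: [569.7, -95.4, 57.6]
orientation: [0.965, -0.135, 0.2, 0.101]
ft_force: [-0.3, -0.2, -1.6]
opening: 0.1
grasp_force: 0.0
```

```bash
python3 - <<'E'
from h import *
from bench import bot
where(bot,35)
E
```

```text
pt in ledge [49.4  9.9 19.3] F ledge [-0.9 -0.1 -1.4] t 18.4 open 0.1
```

>>> jog_arm:
  steps:
    - {"hand": -1,"xyz": [0,-0.005,0],"delta_rot": [0,0,0]}
    - {"hand": -1,"xyz": [0,-0.01,0],"delta_rot": [0,0,0]}
    - {"hand": -1,"xyz": [0,-0.01,0],"delta_rot": [0,0,0]}

```text
time_s: 18.65
tcp_pos: [569.9, -94.7, 57.4]
orientation: [0.965, -0.136, 0.2, 0.101]
ft_force: [-0.6, 0.4, 0.6]
opening: -0.0
grasp_force: 0.0
```

>>> jog_arm:
  steps:
    - {"hand": -1,"xyz": [0,-0.005,0],"delta_rot": [0,0,0]}
    - {"hand": -1,"xyz": [0,-0.007,0],"delta_rot": [0,0,0]}
    - {"hand": -1,"xyz": [0,-0.007,0],"delta_rot": [0,0,0]}

```text
time_s: 18.9
tcp_pos: [570.1, -94.0, 57.3]
orientation: [0.965, -0.136, 0.2, 0.101]
ft_force: [0.7, -0.6, 0.6]
opening: -0.1
grasp_force: 0.0
```

```bash
python3 - <<'E'
from h import *
from bench import bot
where(bot,35);print(bot.get_state()['grasp_force'])
E
```

```text
pt in ledge [49.4 11.4 19.1] F ledge [ 1.  -0.5  0.1] t 18.9 open -0.1
0.0
```

>>> jog_arm:
  steps:
    - {"hand": -1,"xyz": [0,-0.005,0],"delta_rot": [0,0,0]}
    - {"hand": -1,"xyz": [0,-0.007,0],"delta_rot": [0,0,0]}
    - {"hand": -1,"xyz": [0,-0.007,0],"delta_rot": [0,0,0]}

```text
time_s: 19.15
tcp_pos: [570.4, -93.3, 57.2]
orientation: [0.965, -0.136, 0.2, 0.101]
ft_force: [-1.0, -0.1, 0.1]
opening: 0.1
grasp_force: 0.0
```

>>> jog_arm:
  steps:
    - {"hand": -1,"xyz": [0,-0.005,0],"delta_rot": [0,0,0]}
    - {"hand": -1,"xyz": [0,-0.007,0],"delta_rot": [0,0,0]}
    - {"hand": -1,"xyz": [0,-0.007,0],"delta_rot": [0,0,0]}

```text
time_s: 19.4
tcp_pos: [570.5, -93.0, 57.1]
orientation: [0.965, -0.136, 0.2, 0.101]
ft_force: [-1.3, -0.2, 0.8]
opening: 0.0
grasp_force: 0.6
```

```bash
python3 - <<'E'
from h import *
from bench import bot
where(bot,35);print(bot.get_state()['grasp_force'])
E
```

```text
pt in ledge [49.4 12.6 19.2] F ledge [-0.8 -0.7  1.1] t 19.4 open 0.0
0.6218055076897144
```

>>> jog_arm:
  steps:
    - {"hand": -1,"xyz": [0,-0.005,0],"delta_rot": [0,0,0]}
    - {"hand": -1,"xyz": [0,-0.007,0],"delta_rot": [0,0,0]}
    - {"hand": -1,"xyz": [0,-0.007,0],"delta_rot": [0,0,0]}

```text
time_s: 19.65
tcp_pos: [570.5, -92.9, 57.1]
orientation: [0.965, -0.136, 0.2, 0.102]
ft_force: [-2.7, -3.5, 2.0]
opening: 0.4
grasp_force: 2.2
```

```bash
python3 - <<'E'
from h import *
from bench import bot
where(bot,35);print(bot.get_state()['grasp_force'])
E
```

```text
pt in ledge [49.4 12.7 19.1] F ledge [-0.8 -4.4  1.9] t 19.65 open 0.4
2.178188508401462
```

It stalls at the same y (12.6 against 12.5) at both heights, so the tin's side is flush with the stop. I'll back off and hand in.

>>> jog_arm:
  steps:
    - {"hand": -1,"xyz": [0,0.02,0],"delta_rot": [0,0,0]}
    - {"hand": -1,"xyz": [0,0.1,0],"delta_rot": [0,0,0]}
    - {"hand": -1,"xyz": [0,0.3,0],"delta_rot": [0,0,0]}
    - {"hand": -1,"xyz": [0,0.5,-0.2],"delta_rot": [0,0,0]}
    - {"hand": -1,"xyz": [0,0.6,-0.5],"delta_rot": [0,0,0]}
    - {"hand": -1,"xyz": [0,0.6,-0.8],"delta_rot": [0,0,0]}
    - {"hand": -1,"xyz": [0,0.6,-1],"delta_rot": [0,0,0]}
    - {"hand": -1,"xyz": [0,0.6,-1],"delta_rot": [0,0,0]}
    - {"hand": -1,"xyz": [0,0.6,-1],"delta_rot": [0,0,0]}
    - {"hand": -1,"xyz": [0,0.6,-1],"delta_rot": [0,0,0]}

```text
time_s: 20.48
tcp_pos: [517.2, -121.2, 157.7]
orientation: [0.965, -0.135, 0.202, 0.098]
ft_force: [2.2, 1.1, 0.5]
opening: -0.0
grasp_force: 0.0
```

```bash
python3 - <<'E'
from bench import bot
print(bot.get_state()['ft_force'].round(1));print(bot.finish_job())
E
```

```text
[2.2 1.1 0.5]
the job is handed in; nothing more can be done
None
```

I handed the job in at about 20.5 s of the 58 s, with the tin on the front lip and flush against the end stop (push force about 4 N, stop limit 14 N); no verdict was returned.

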